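# Line up the baby bottles by height on the drip tray

## Task

Stand the four glass baby bottles on the round pads of the drip tray in order of height, one upright in the middle of each pad, with the tallest on the pad next to the formula tub and the shortest at the far end. They are glass: set them down, don't drop or tip them, and leave the tub and the scoop where they are.

Things in the scene. Friction and masses are not known exactly. Their poses are not given: they have to be found in the camera images.
- bottle_60_center (a point): Centre (on the axis, half-way up) of the shortest of four upright glass baby bottles: 108 mm high with cap, glass 52 mm across, 70 to 250 g; z axis up. Its top 54 mm are one straight round grip 48 mm across (grey screw collar, white hard cap with a bevel on the last 6 mm); the glass widens below it.
- bottle_120_center (a point): Centre (on the axis, half-way up) of the second shortest of four upright glass baby bottles: 132 mm high with cap, glass 54 mm across, 70 to 250 g; z axis up. Its top 54 mm are one straight round grip 48 mm across (grey screw collar, white hard cap with a bevel on the last 6 mm); the glass widens below it.
- bottle_180_center (a point): Centre (on the axis, half-way up) of the second tallest of four upright glass baby bottles: 156 mm high with cap, glass 56 mm across, 70 to 250 g; z axis up. Its top 54 mm are one straight round grip 48 mm across (grey screw collar, white hard cap with a bevel on the last 6 mm); the glass widens below it.
- bottle_240_center (a point): Centre (on the axis, half-way up) of the tallest of four upright glass baby bottles: 180 mm high with cap, glass 60 mm across, 70 to 250 g; z axis up. Its top 54 mm are one straight round grip 48 mm across (grey screw collar, white hard cap with a bevel on the last 6 mm); the glass widens below it.
- pad_a: One of four identical round grey pads, 82 mm across, in a straight row 95 mm apart between centres, fixed in a low white drip tray (405 by 112 mm, rim 12 mm high) that may lie askew. The letter does not tell its place in the row. Origin: centre of its underside; its flat top is 5 mm higher, 10 mm above the worktop.
- pad_b: One of four identical round grey pads, 82 mm across, in a straight row 95 mm apart between centres, fixed in a low white drip tray (405 by 112 mm, rim 12 mm high) that may lie askew. The letter does not tell its place in the row. Origin: centre of its underside; its flat top is 5 mm higher, 10 mm above the worktop.
- pad_c: One of four identical round grey pads, 82 mm across, in a straight row 95 mm apart between centres, fixed in a low white drip tray (405 by 112 mm, rim 12 mm high) that may lie askew. The letter does not tell its place in the row. Origin: centre of its underside; its flat top is 5 mm higher, 10 mm above the worktop.
- pad_d: One of four identical round grey pads, 82 mm across, in a straight row 95 mm apart between centres, fixed in a low white drip tray (405 by 112 mm, rim 12 mm high) that may lie askew. The letter does not tell its place in the row. Origin: centre of its underside; its flat top is 5 mm higher, 10 mm above the worktop.
- tub: Tall round formula tub with white flip-top lid (closed), 122 mm across, 170 mm high, 0.9 kg. Origin: centre of its underside. It stands off one end of the tray in line with the row, its axis about 150 mm from the end pad's centre. Off the other end, as far, stands a milk pan 122 mm across, 110 mm high; at the table's far left, clear of the work, a cabinet 300 mm high, door open.
- scoop: Small yellow measuring scoop, loose on the worktop in the row of waiting bottles: cup 38 mm across, 28 mm high, with a flat handle along its x axis reaching 89 mm from the cup's axis. Origin: centre of the cup's underside.
Mind the look-alikes: they are no part of the job. What is shaped like the part that bears bottle_60_center but brown is not meant.

How it is judged (in metres and radians):
At the end, for the whole second after the job is handed in: Each bottle stands upright (within 0.08 rad) on a pad, its axis within 12 mm of the pad's centre, resting on the pad's top (4 mm), at rest and released; counted from the formula tub the order is 240, 180, 120, 60 (tallest to shortest) ((horizontal distance between bottle_60_center and pad_a below 0.012 m or horizontal distance between bottle_60_center and pad_b below 0.012 m or horizontal distance between bottle_60_center and pad_c below 0.012 m or horizontal distance between bottle_60_center and pad_d below 0.012 m) and horizontal distance between bottle_60_center and tub above 0.385 m and angle between each of bottle_60_center, bottle_120_center, bottle_180_center, bottle_240_center's own z axis and vertical below 0.08 rad and height (world z) of bottle_60_center between 0.06 and 0.068 m and linear speed of each of bottle_60, bottle_120, bottle_180, bottle_240 below 0.02 m/s and contact force between each of bottle_60, bottle_120, bottle_180, bottle_240 and the fingers below 0.2 N and (horizontal distance between bottle_120_center and pad_a below 0.012 m or horizontal distance between bottle_120_center and pad_b below 0.012 m or horizontal distance between bottle_120_center and pad_c below 0.012 m or horizontal distance between bottle_120_center and pad_d below 0.012 m) and horizontal distance between bottle_120_center and tub between 0.29 and 0.385 m and height (world z) of bottle_120_center between 0.072 and 0.08 m and (horizontal distance between bottle_180_center and pad_a below 0.012 m or horizontal distance between bottle_180_center and pad_b below 0.012 m or horizontal distance between bottle_180_center and pad_c below 0.012 m or horizontal distance between bottle_180_center and pad_d below 0.012 m) and horizontal distance between bottle_180_center and tub between 0.195 and 0.29 m and height (world z) of bottle_180_center between 0.084 and 0.092 m and (horizontal distance between bottle_240_center and pad_a below 0.012 m or horizontal distance between bottle_240_center and pad_b below 0.012 m or horizontal distance between bottle_240_center and pad_c below 0.012 m or horizontal distance between bottle_240_center and pad_d below 0.012 m) and horizontal distance between bottle_240_center and tub below 0.195 m and height (world z) of bottle_240_center between 0.096 and 0.104 m); the robot touches nothing.
It fails at once if a bottle let fall (faster than a 2 cm drop, out of the fingers) ((linear speed of bottle_60 above 0.65 m/s and contact force between bottle_60 and the fingers below 0.05 N) or (linear speed of bottle_120 above 0.65 m/s and contact force between bottle_120 and the fingers below 0.05 N) or (linear speed of bottle_180 above 0.65 m/s and contact force between bottle_180 and the fingers below 0.05 N) or (linear speed of bottle_240 above 0.65 m/s and contact force between bottle_240 and the fingers below 0.05 N)).
It fails at once if a bottle tipped by more than 35 degrees (angle between any of bottle_60_center, bottle_120_center, bottle_180_center, bottle_240_center's own z axis and vertical above 0.61 rad).
It fails at once if the formula tub shifted by more than 20 mm (distance of tub from where it was at the start of the episode above 0.02 m).
It fails at once if the scoop shifted by more than 20 mm (distance of scoop from where it was at the start of the episode above 0.02 m).
It also fails if it takes over 104 s, if anything falls off the work surface, if the arm or the gripper's body presses on something with over 40 N, if the wrist force passes 120 N, or if a joint passes its speed limit or range.

## Robot

A 6-joint arm with a two-finger parallel gripper is mounted at the origin on the work surface. World frame = base frame: x ahead of the robot, y to its left, z up, the work surface at z = 0. Lengths are in mm, angles in degrees, forces in N, time in s.
With the tool pointing down it reaches from about 350 to 850 mm from the base axis. Payload 8.1 kg.
Tool frame: the origin (TCP) lies midway between the tips of the shut fingers; the grasp point (between the pads) lies 19 mm behind it; z points along the fingers, y is the line along which they close (so a half turn about z gives the same grasp; the last joint's range is limited). The gripper opens to 85 mm and grips with 20 to 120 N. Pads are 22 mm wide; open, the fingers measure 114 mm over their backs; the gripper's body (76 mm by 85 mm) begins 54 mm behind the grasp point. The pads swing forward as they close: fully open they stand 13 mm farther back than shut.
Start: joints at [58.648, 7.471, 85.268, -0, 87.261, -4.893], TCP at [267.316, 537.166, 231.292] pointing down, gripper open.
Joint ranges: [-169.43, 169.43], [-51.17, 129.36], [1.28, 143.12], [-76.62, 256.62], [0, 156.53], [-152.29, 152.29]. Speed limits (degrees/s): [136.94, 136.94, 159.86, 180, 180, 180].

## Interface

Orientations are given as [roll, pitch, yaw] about the fixed x, y, z axes, in that order (R = Rz(yaw) Ry(pitch) Rx(roll)).
In Python, from bench import r gives the robot as it stands.
- The arm moves only by the tool step_arm, never from a script. Its arguments are lists of equal length, an entry for each row: "delta_pos": the shift along the world's x, y, z in units of 200 mm (1.0 is 200 mm), a list of three; "spin": the turn about the world's z in units of 180 degrees (1.0 is 180 degrees). In form: {"delta_pos": [[dx, dy, dz], ...], "spin": [spin, ...]}. A call has 1 to 8 rows; each row shifts and turns the commanded pose from where the row before left it; what a row does not reach is not made up. A row lasts 1/8 s, in which the tool goes at most 62.5 mm and 10.7 degrees, less where a joint would pass 70% of its speed; a pose out of reach is approached as far as the arm can. A call with a number of a shift or a turn outside -1 to 1 is refused whole. A call with a gripper value outside its range is refused whole. "gripper" is the opening, from -1 (shut) to 1 (fully open), set as the call begins (left out, the last holds). The fingers move at their own pace and stop on an object; "squeeze" is the grip in N (left out, the last holds). Time passes only in rows, so rows that do not move let the fingers close. It gives the time, the measured TCP pose, the force, the opening and the grip force at its end, in the units of the state.
- r.sense(): the state, without advancing time (a new reading comes with each control period).
- r.snapshot(name): name is "side" or "top" or "wrist"; returns a dict with "pixels" (400x640x3 uint8, blue, green, red), "fx", "fy", "cx", "cy" (pixels), "dist_coeffs" ([k1, k2, p1, p2, k3] as OpenCV has them; the pictures are not rectified), "camera_from_world" (4x4, takes a point from world to camera coordinates). Camera axes: x right, y up, looking along -z (the intrinsics and any distortion apply to the point x, -y, -z); pixel columns grow to the right and rows downward; lengths in mm; the calibration is good to about 2 mm. A picture is of the moment at which its call begins. There is no depth.
- r.hand_in(): hands the job in; it is judged then, once.
The state is a dict: "time": time; "joint_pos": joint angles; "qd": joint speeds; "joint_efforts": joint torques, N m; "tool_pos": TCP position; "tcp_rot": TCP orientation; "ft_force": force on the tool from outside, world axes, zero at the start; "wrist_torque": the same for the moment, N m; "finger_gap": finger opening in mm; "grip_force": force on a finger pad.
Only numpy, scipy, OpenCV 4.12 (cv2) and the standard library are available. Lean on these libraries where they do the work, as an engineer would, in place of code of your own. Each camera call takes 0.05 s, during which the arm holds its last target. There are 200 camera calls.

## Working session

There is one attempt and no reset: what is moved stays moved. The work goes in short steps, Python scripts to look and compute and a tool call to move; the robot and the scene stay as the last step left them, time stands still between calls to the robot, and variables do not carry over. Pictures are saved under pics/ and viewed, at most 14 in all, crops included, and the job is handed in when it is done.

Besides the shell and the picture viewer there is one more tool, called after "Request:" by a JSON object that holds its "op" and its "data", one argument or row to a line. step_arm: Moves the arm, as the interface text tells. Shifts and turns lie within -1 to 1; 1 stands for 200 mm of shift or 180 degrees of turn. Its arguments: {"type":"object","properties":{"delta_pos":{"type":"array","items":{"type":"array","items":{"type":"number","minimum":-1,"maximum":1}}},"spin":{"type":"array","items":{"type":"number","minimum":-1,"maximum":1}},"gripper":{"type":"number"},"squeeze":{"type":"number"}},"required":["delta_pos","spin"]}

```bash
mkdir -p pics; cat > h.py <<'E'
import numpy as np, cv2
from bench import r
def K(s): return np.array([[s['fx'],0,s['cx']],[0,s['fy'],s['cy']],[0,0,1.]])
def ray(s,uv,z):
    uv=np.array(uv,float).reshape(-1,1,2)
    p=cv2.undistortPoints(uv,K(s),np.array(s['dist_coeffs'],float)).reshape(-1,2)
    M=np.array(s['camera_from_world']);R=M[:3,:3];c=-R.T@M[:3,3]
    d=np.c_[p[:,0],-p[:,1],-np.ones(len(p))]@R
    return c+d*((z-c[2])/d[:,2])[:,None]
def proj(s,P):
    M=np.array(s['camera_from_world']);q=np.atleast_2d(P)@M[:3,:3].T+M[:3,3]
    q=q*[1,-1,-1]
    return cv2.projectPoints(q,np.zeros(3),np.zeros(3),K(s),np.array(s['dist_coeffs'],float))[0].reshape(-1,2)
def snap(n,f=None):
    s=r.snapshot(n); s['pixels']=np.ascontiguousarray(s['pixels'])
    if f: cv2.imwrite('pics/'+f,s['pixels'])
    return s
E
python3 - <<'E'
from h import *
import pickle
for n in ('top','side'):
    s=snap(n,n+'0.png'); pickle.dump(s,open(n+'0.pkl','wb'))
    M=np.array(s['camera_from_world']);print(n,-M[:3,:3].T@M[:3,3],s['fx'],s['dist_coeffs'])
print(r.sense())
E
```

```text
top [ 380.28477445   18.1680792  1295.40478468] 513.7498965381682 [-0.13046799  0.          0.          0.          0.        ]
side [ 334.94225217 -665.56471556  739.69377192] 406.6371241475951 [-0.01553102  0.          0.          0.          0.        ]
{'time': 0.1, 'joint_pos': array([ 5.86474931e+01,  7.51091070e+00,  8.53240235e+01,  2.12073463e-03,
        8.72595962e+01, -4.89283631e+00]), 'qd': array([ 0.05753307, -0.09065695, -0.16287276, -0.04648738,  0.04666877,
        0.06121676]), 'joint_efforts': array([ 2.06510493e-03, -5.70945096e+01, -5.01942229e+01, -8.22823495e-05,
        8.10000667e-03, -5.76594644e-06]), 'tool_pos': array([267.05191083, 536.74817016, 230.3385302 ]), 'tcp_rot': array([-1.79905995e+02, -1.01731392e-02,  1.53540218e+02]), 'ft_force': array([-0.1278268 ,  0.2850486 ,  0.29713632]), 'wrist_torque': array([-0.00987501, -0.00504689,  0.01702217]), 'grip_force': 0.0, 'finger_gap': 85.19507086161872}
```

View pics/top0.png

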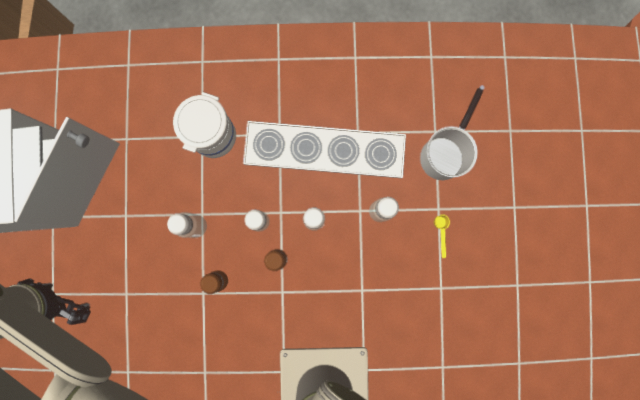

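View pics/side0.png

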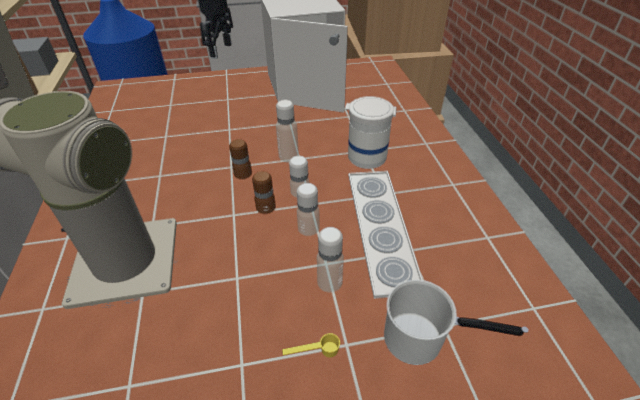

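The top view shows four white caps at about (179,224), (254,220), (313,218) and (387,208). The pads run from (268,144) to (380,153), with the tub at (201,122) on the left, the pan at (447,153) and the scoop at (442,222). The two brown look-alikes are at (213,282) and (275,260). The side view shows the same layout, with the cap tops at about (286,104), (299,161), (307,189) and (330,235).

```bash
python3 - <<'E'
from h import *
import pickle
s=pickle.load(open('top0.pkl','rb'));d=pickle.load(open('side0.pkl','rb'))
def blobs(im,lo,box):
    hsv=cv2.cvtColor(im,cv2.COLOR_BGR2HSV)
    m=((hsv[...,1]<50)&(hsv[...,2]>lo)).astype(np.uint8)
    n,l,st,c=cv2.connectedComponentsWithStats(m)
    return [(st[i],c[i],l==i) for i in range(1,n) if st[i][4]>60 and box[0]<c[i][0]<box[1] and box[2]<c[i][1]<box[3]]
for nm,q,box in(('top',s,(165,410,195,240)),('side',d,(270,350,95,250))):
  for lo in (200,):
    for st,c,m in blobs(q['pixels'],lo,box):
        cn=cv2.findContours(m.astype(np.uint8),0,1)[0][0]
        print(nm,lo,st,c.round(1),cv2.minEnclosingCircle(cn))
# side-view top of the cap ~ at heights: world pos of top-blob centre for each hypothesised height, projected in side
for uv in [(179,224),(254,220),(313,218),(387,208)]:
    for h in (108,132,156,180):
        P=ray(s,uv,h)[0]; print(uv,h,P.round(0),proj(d,P)[0].round(0))
# tray
st,c,m=max(blobs(s['pixels'],150,(240,410,115,180)),key=lambda b:b[0][4])
ys,xs=np.where(m); hull=cv2.convexHull(np.c_[xs,ys].astype(np.float32))
W=ray(s,hull.reshape(-1,2),12)[:,:2].astype(np.float32)
R=cv2.minAreaRect(W);print('tray',R,cv2.boxPoints(R).round(1).tolist())
# tub lid, scoop
im=s['pixels'];hsv=cv2.cvtColor(im,cv2.COLOR_BGR2HSV)
ym=((hsv[...,0]>22)&(hsv[...,0]<38)&(hsv[...,1]>150)&(hsv[...,2]>120)); ys,xs=np.where(ym);k=(xs>420)&(xs<460);W=ray(s,np.c_[xs,ys][k],20);print('scoop',W.min(0),W.max(0))
print('tub',ray(s,[(201,122)],170),'pan',ray(s,[(449,153)],110))
big=cv2.resize(im[110:230,160:420],None,fx=3,fy=3,interpolation=cv2.INTER_CUBIC);cv2.imwrite('pics/c1.png',big)
E
```

```text
top 200 [378 198  19  19 287] [387. 207.] ((387.0, 207.0), 9.486932754516602)
top 200 [303 209  19  18 274] [312.3 217.4] ((311.75, 217.0), 10.077921867370605)
top 200 [245 210  18  19 256] [253.2 219.3] ((252.9158477783203, 219.21287536621094), 9.258374214172363)
top 200 [167 215  18  19 271] [175.8 223.6] ((175.22727966308594, 223.59091186523438), 9.574727058410645)
side 200 [278 100  13   7  65] [284.2 103.2] ((284.0, 103.0), 6.082862854003906)
side 200 [291 157  14   8  90] [297.8 160.3] ((297.5, 159.5), 6.670932292938232)
side 200 [299 184  16  10 129] [306.5 188.5] ((306.5, 188.5), 7.648629188537598)
side 200 [321 228  19  14 203] [329.9 234.2] ((329.9166564941406, 234.0), 9.138323783874512)
(179, 224) 108 [424. 332. 108.] [286. 123.]
(179, 224) 132 [423. 326. 132.] [286. 116.]
(179, 224) 156 [422. 319. 156.] [285. 110.]
(179, 224) 180 [421. 313. 180.] [285. 103.]
(254, 220) 108 [430. 156. 108.] [298. 159.]
(254, 220) 132 [429. 153. 132.] [297. 152.]
(254, 220) 156 [428. 150. 156.] [296. 145.]
(254, 220) 180 [427. 147. 180.] [296. 138.]
(313, 218) 108 [432.  19. 108.] [307. 195.]
(313, 218) 132 [431.  19. 132.] [307. 187.]
(313, 218) 156 [429.  19. 156.] [306. 179.]
(313, 218) 180 [428.  19. 180.] [305. 171.]
(387, 208) 108 [ 451. -153.  108.] [331. 250.]
(387, 208) 132 [ 450. -150.  132.] [330. 241.]
(387, 208) 156 [ 448. -146.  156.] [329. 232.]
(387, 208) 180 [ 447. -143.  180.] [328. 222.]
tray ((699.1728515625, -108.4957275390625), (376.6083984375, 618.9656982421875), 43.04030990600586) [[350.29998779296875, -10.800000190734863], [772.7999877929688, -463.20001220703125], [1048.0, -206.1999969482422], [625.5999755859375, 246.1999969482422]]
scoop [ 330.62759575 -321.37358256   20.        ] [ 435.7421437  -283.23935889   20.        ]
tub [[649.54361691 265.64235455 170.        ]] pan [[ 577.21806387 -304.28272944  110.        ]]
```

View pics/c1.png

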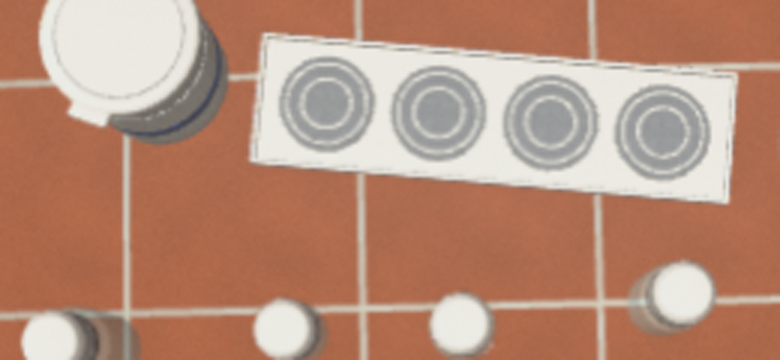

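Heights match clearly across the two views. From left to right in the top view, the bottles are 240, 60, 120 and 180. Next I'll refine the pads and cap centres.

```bash
python3 - <<'E'
from h import *
import pickle
s=pickle.load(open('top0.pkl','rb'));d=pickle.load(open('side0.pkl','rb'))
for n,uv,sv,h in [('240',(175.8,223.6),(284.2,103.2),180),('60',(253.2,219.3),(297.8,160.3),108),('120',(312.3,217.4),(306.5,188.5),132),('180',(387,207),(329.9,234.2),156)]:
    print(n,ray(s,uv,h)[0].round(1),'side',ray(d,sv,h)[0].round(1))
im=s['pixels'];hsv=cv2.cvtColor(im,cv2.COLOR_BGR2HSV)
pts=[]
for u,v in [(268.5,144.5),(306,147.5),(343,150.5),(380.5,153.5)]:
    x0,y0=int(u)-20,int(v)-20
    g=cv2.resize(cv2.cvtColor(im[y0:y0+41,x0:x0+41],cv2.COLOR_BGR2GRAY),None,fx=4,fy=4,interpolation=cv2.INTER_CUBIC)
    m=(g<200).astype(np.uint8)
    c=[c for c in cv2.findContours(m,0,1)[0] if cv2.pointPolygonTest(cv2.convexHull(c),(82,82),False)>0 and len(c)<500]
    c=max(c,key=cv2.contourArea);e=cv2.fitEllipse(cv2.convexHull(c));pts.append(((e[0][0]+.5)/4-.5+x0,(e[0][1]+.5)/4-.5+y0));print(e[1])
P=ray(s,pts,10)[:,:2];print(P.round(1),np.linalg.norm(np.diff(P,axis=0),axis=1))
dr=P[3]-P[0];dr/=np.linalg.norm(dr);C=P.mean(0)
for k in range(4):
    Q=C+dr*95*(k-1.5);print('pad',k+1,Q.round(1))
# side check
uvs=proj(d,[[*(C+dr*95*(k-1.5)),10] for k in range(4)]);print(uvs.round(1))
print('yaw',np.degrees(np.arctan2(dr[0],-dr[1])), dr)
# side pads centroid
g=cv2.cvtColor(d['pixels'],cv2.COLOR_BGR2GRAY)
for u,v in uvs:
    x0,y0=int(u)-22,int(v)-18
    m=(cv2.resize(g[y0:y0+37,x0:x0+45],None,fx=4,fy=4)<200).astype(np.uint8)
    for c in cv2.findContours(m,0,1)[0]:
        if len(c)>100:
            e=cv2.fitEllipse(cv2.convexHull(c));print('side',(np.array(e[0])/4+[x0,y0]).round(1),np.array(e[1]).round(0)/4, ray(d,[np.array(e[0])/4+[x0,y0]],10)[0].round(1))
E
```

```text
240 [422.3 320.  180. ] side [420.1 314.6 180. ]
60 [431.5 157.5 108. ] side [429.2 151.8 108. ]
120 [431.9  20.5 132. ] side [429.3  14.4 132. ]
180 [ 450.4 -146.4  156. ] side [ 447.8 -152.2  156. ]
(128.23806762695312, 128.68685913085938)
(128.0922393798828, 128.96566772460938)
(128.4348602294922, 129.0269775390625)
(128.10643005371094, 129.4039764404297)
[[ 625.4  127.8]
 [ 615.2   33.7]
 [ 605.1  -60.8]
 [ 594.8 -155.1]] [94.71027756 94.97983854 94.86116596]
pad 1 [625.4 128.1]
pad 2 [615.2  33.7]
pad 3 [605.  -60.8]
pad 4 [ 594.8 -155.2]
[[372.  185.4]
 [378.5 209.7]
 [385.9 237.5]
 [394.4 269.5]]
yaw -6.170413725720699 [-0.10748598 -0.9942066 ]
side [377.6 205.9] [12.75 26.25] [617.1  47.8  10. ]
side [371.9 187.5] [22.5  31.75] [622.6 119.6  10. ]
side [362.3 184.6] [ 37.75 113.75] [600.5 136.5  10. ]
side [384.5 227.6] [ 3.5 16.5] [611.6 -29.2  10. ]
side [358.  220.8] [ 5.5  29.75] [554.    6.2  10. ]
side [378.3 212. ] [25. 34.] [612.5  25.9  10. ]
side [394.4 183.2] [ 9.5 82. ] [688.2 124.7  10. ]
side [372.1 189.1] [19.25 30.25] [621.6 113.4  10. ]
side [364.2 250.7] [ 3.75 18.5 ] [543.4 -89.7  10. ]
side [385.8 240. ] [28.25 36.5 ] [602.5 -68.2  10. ]
side [395.4 179.9] [  9.5 137. ] [695.6 137.4  10. ]
side [378.8 217. ] [14.75 28.25] [608.4   8.3  10. ]
side [396.3 274. ] [33.   44.75] [ 595.  -167.7   10. ]
side [414.1 254.5] [ 6.75 40.75] [ 652.7 -123.3   10. ]
side [387.2 250.4] [ 7.75 21.25] [595.9 -99.5  10. ]
```

Request:
{"op": "step_arm", "data": {
  "delta_pos": [
    [0.1, -0.15, 0.15],
    [0.1, -0.15, 0.15],
    [0.1, -0.15, 0.05],
    [0.1, -0.15, 0],
    [0.1, -0.15, 0],
    [0.1, -0.15, 0],
    [0.1, -0.1, 0],
    [0, 0, 0]
  ],
  "spin": [-0.05, -0.05, -0.05, -0.05, -0.05, -0.05, -0.05, -0.028]
}}

```text
time: 1.1
tool_pos: [408.4, 335.5, 300.8]
tcp_rot: [-180.0, 0.1, 85.1]
ft_force: [-0.3, 0.0, -1.2]
finger_gap: 85.5
grip_force: 0.0
```

Request:
{"op": "step_arm", "data": {
  "delta_pos": [
    [0.03, -0.04, 0],
    [0.03, -0.04, 0],
    [0, 0, 0]
  ],
  "spin": [-0.007, 0, 0]
}}

```text
time: 1.48
tool_pos: [419.7, 320.6, 301.2]
tcp_rot: [-180.0, 0.0, 84.3]
ft_force: [-0.3, 0.2, -0.6]
finger_gap: 85.2
grip_force: 0.0
```

```bash
python3 - <<'E'
from h import *
s=snap('wrist','w1.png');M=np.array(s['camera_from_world']);print(-M[:3,:3].T@M[:3,3],M[:3,:3].round(2),r.sense()['tool_pos'])
print(proj(s,[[421,318,180],[430,156,108]]).round(0))
E
```

```text
[427.13093697 395.53551782 442.5294984 ] [[ 0.99 -0.1  -0.  ]
 [ 0.1   0.95 -0.29]
 [ 0.03  0.29  0.96]] [419.41411035 320.96892064 301.21492036]
[[324. 192.]
 [345. 308.]]
```

View pics/w1.png

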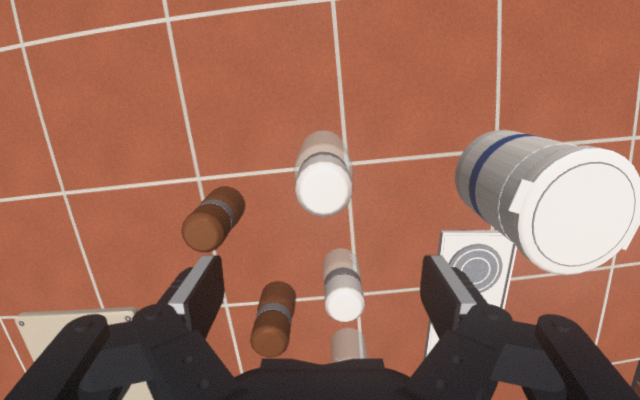

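The wrist view shows the 240 cap at (324,187) and the 60 cap at (346,303). Both agree with the top-camera estimates, so the 240 bottle is at about (421.5, 320.5). Descending to grasp it.

Request:
{"op": "step_arm", "data": {
  "delta_pos": [
    [0.01, 0, -0.15],
    [0, 0, -0.15],
    [0, 0, -0.15],
    [0, 0, -0.15],
    [0, 0, -0.15],
    [0, 0, -0.095],
    [0, 0, 0],
    [0, 0, 0]
  ],
  "spin": [0, 0, 0, 0, 0, 0, 0, 0]
}}

```text
time: 2.52
tool_pos: [422.0, 321.7, 133.6]
tcp_rot: [179.9, -0.1, 84.3]
ft_force: [0.8, -0.4, 0.4]
finger_gap: 85.6
grip_force: 0.0
```

Request:
{"op": "step_arm", "data": {
  "delta_pos": [
    [0, 0, 0],
    [0, 0, 0],
    [0, 0, 0],
    [0, 0, 0],
    [0, 0, 0],
    [0, 0, 0],
    [0, 0, 0],
    [0, 0, 0]
  ],
  "spin": [0, 0, 0, 0, 0, 0, 0, 0],
  "gripper": -1,
  "squeeze": 35
}}

```text
time: 3.52
tool_pos: [421.8, 321.6, 133.3]
tcp_rot: [179.9, -0.1, 84.2]
ft_force: [-0.8, -0.6, 6.2]
finger_gap: 46.5
grip_force: 36.7
```

Request:
{"op": "step_arm", "data": {
  "delta_pos": [
    [0, 0, 0.05],
    [0, 0, 0.1],
    [0, 0, 0.1],
    [0, 0, 0.05],
    [0, 0, 0],
    [0, 0, 0]
  ],
  "spin": [0, 0, 0, 0, 0, 0]
}}

```text
time: 4.28
tool_pos: [420.9, 320.9, 191.3]
tcp_rot: [-179.9, 0.1, 84.2]
ft_force: [-0.1, -0.4, -3.2]
finger_gap: 47.3
grip_force: 36.4
```

Request:
{"op": "step_arm", "data": {
  "delta_pos": [
    [0.08, -0.08, 0],
    [0.16, -0.15, 0],
    [0.18, -0.17, 0],
    [0.18, -0.17, 0],
    [0.18, -0.17, 0],
    [0.16, -0.15, 0],
    [0.078, -0.078, 0],
    [0, 0, 0]
  ],
  "spin": [0, 0, 0, 0, 0, 0, 0, 0]
}}

```text
time: 5.28
tool_pos: [625.0, 126.5, 191.0]
tcp_rot: [-179.9, 0.0, 84.1]
ft_force: [-0.9, 1.0, -2.1]
finger_gap: 47.0
grip_force: 37.0
```

Request:
{"op": "step_arm", "data": {
  "delta_pos": [
    [0, 0, 0],
    [0, 0, 0]
  ],
  "spin": [0, 0]
}}

```text
time: 5.52
tool_pos: [624.1, 128.8, 192.3]
tcp_rot: [-180.0, -0.0, 84.3]
ft_force: [-0.3, -0.6, -1.1]
finger_gap: 47.1
grip_force: 37.0
```

```bash
python3 - <<'E'
from h import *
s=snap('side');w=snap('wrist');c=[cv2.resize(s['pixels'][40:280,240:480],(400,400)),cv2.resize(w['pixels'],(400,250))]
c[1]=cv2.copyMakeBorder(c[1],0,150,0,0,0)
cv2.imwrite('pics/m1.png',np.hstack(c))
print(proj(s,[[625.4,128.1,10],[625.4,128.1,230]]).round(0),proj(w,[[625.4,128.1,10],[625.4,128.1,230],[615.2,33.7,10]]).round(0))
E
```

```text
[[372. 185.]
 [379. 115.]] [[323. 172.]
 [326. 312.]
 [323. 260.]]
```

View pics/m1.png

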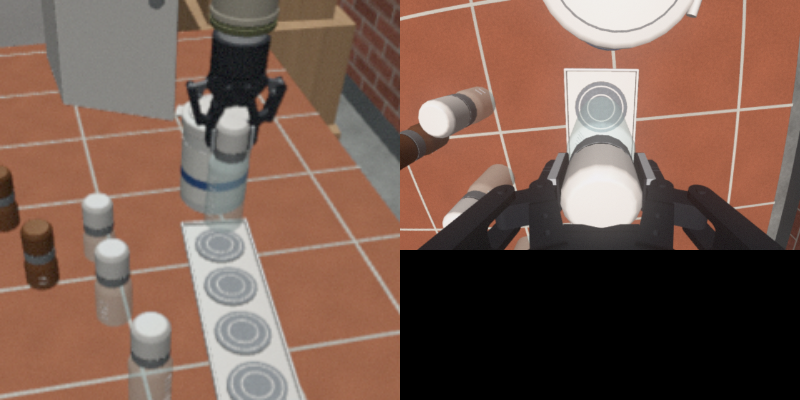

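The bottle hangs upright over pad 1. In the wrist view the pad sits at about (320,171), against a predicted (323,172). Lowering 49 mm.

Request:
{"op": "step_arm", "data": {
  "delta_pos": [
    [0.003, 0, -0.05],
    [0, 0, -0.08],
    [0, 0, -0.05],
    [0, 0, -0.03],
    [0, 0, -0.015],
    [0, 0, -0.01],
    [0, 0, 0],
    [0, 0, 0]
  ],
  "spin": [0, 0, 0, 0, 0, 0, 0, 0]
}}

```text
time: 6.62
tool_pos: [625.7, 127.6, 145.7]
tcp_rot: [180.0, -0.0, 84.2]
ft_force: [0.4, 1.0, -2.4]
finger_gap: 47.1
grip_force: 37.0
```

Request:
{"op": "step_arm", "data": {
  "delta_pos": [
    [0, 0, -0.005],
    [0, 0, -0.005],
    [0, 0, 0],
    [0, 0, 0]
  ],
  "spin": [0, 0, 0, 0]
}}

```text
time: 7.12
tool_pos: [625.6, 127.6, 143.4]
tcp_rot: [180.0, -0.0, 84.2]
ft_force: [-0.2, -0.1, 0.2]
finger_gap: 46.8
grip_force: 37.2
```

Request:
{"op": "step_arm", "data": {
  "delta_pos": [
    [0, 0, -0.005],
    [0, 0, 0],
    [0, 0, 0]
  ],
  "spin": [0, 0, 0]
}}

```text
time: 7.5
tool_pos: [625.7, 127.7, 143.4]
tcp_rot: [180.0, -0.0, 84.2]
ft_force: [-2.4, -1.0, 5.0]
finger_gap: 47.0
grip_force: 37.9
```

Request:
{"op": "step_arm", "data": {
  "delta_pos": [
    [0, 0, 0],
    [0, 0, 0],
    [0, 0, 0],
    [0, 0, 0],
    [0, 0, 0],
    [0, 0, 0]
  ],
  "spin": [0, 0, 0, 0, 0, 0],
  "gripper": 1
}}

```text
time: 8.25
tool_pos: [625.5, 127.6, 142.3]
tcp_rot: [180.0, 0.0, 84.2]
ft_force: [-0.3, -0.1, 0.8]
finger_gap: 85.4
grip_force: 0.0
```

Request:
{"op": "step_arm", "data": {
  "delta_pos": [
    [0, 0, 0.1],
    [0, 0, 0.15],
    [0, 0, 0.15],
    [0, 0, 0.15],
    [0, 0, 0],
    [0, 0, 0]
  ],
  "spin": [0, 0, 0, 0, 0, 0]
}}

```text
time: 9.0
tool_pos: [625.5, 127.6, 252.5]
tcp_rot: [180.0, -0.0, 84.2]
ft_force: [0.5, 0.8, 0.2]
finger_gap: 85.6
grip_force: 0.0
```

Request:
{"op": "step_arm", "data": {
  "delta_pos": [
    [-0.05, -0.08, 0],
    [-0.12, -0.18, 0],
    [-0.14, -0.22, 0],
    [-0.14, -0.22, 0],
    [-0.14, -0.22, 0],
    [-0.14, -0.22, 0],
    [-0.1, -0.16, 0],
    [-0.0475, -0.073, 0]
  ],
  "spin": [0, 0, 0, 0, 0, 0, 0, 0]
}}

```text
time: 10.0
tool_pos: [448.5, -148.2, 251.2]
tcp_rot: [-179.9, -0.0, 84.1]
ft_force: [0.1, 0.5, -0.6]
finger_gap: 85.5
grip_force: 0.0
```

Request:
{"op": "step_arm", "data": {
  "delta_pos": [
    [0, 0, 0],
    [0, 0, 0],
    [0, 0, 0]
  ],
  "spin": [0, 0, 0]
}}

```text
time: 10.38
tool_pos: [450.5, -146.1, 252.1]
tcp_rot: [-180.0, -0.0, 84.3]
ft_force: [-0.7, 0.7, -0.6]
finger_gap: 85.4
grip_force: 0.0
```

```bash
python3 - <<'E'
from h import *
t=snap('top');w=snap('wrist')
a=cv2.resize(t['pixels'][100:250,180:400],(400,273));b=cv2.resize(w['pixels'],(400,250))
c=np.zeros((273,800,3),np.uint8);c[:,:400]=a;c[:250,400:]=b;cv2.imwrite('pics/m2.png',c)
im=t['pixels'];g=cv2.cvtColor(im,cv2.COLOR_BGR2HSV)
P=proj(t,[[625.4,128.1,190]])[0];print('top pred',P.round(1))
print('wrist pred',proj(w,[[450,-147,156]]).round(1), r.sense()['tool_pos'])
hs=cv2.cvtColor(w['pixels'],cv2.COLOR_BGR2HSV);m=((hs[...,1]<40)&(hs[...,2]>215)).astype(np.uint8)
n,l,st,ce=cv2.connectedComponentsWithStats(m)
for i in range(1,n):
    if st[i][4]>800: print(st[i],ce[i],ray(w,ce[i],156)[0].round(1))
E
```

```text
top pred [261.2 128.9]
wrist pred [[321.7 199.5]] [ 450.4192556  -146.28392771  252.2045856 ]
[  396     0   118   206 10097] [449.48618402  99.3634743 ] [543.4 -84.6 156. ]
[ 292  170   55   56 2442] [319.26371826 197.43202293] [ 448.4 -145.2  156. ]
```

View pics/m2.png

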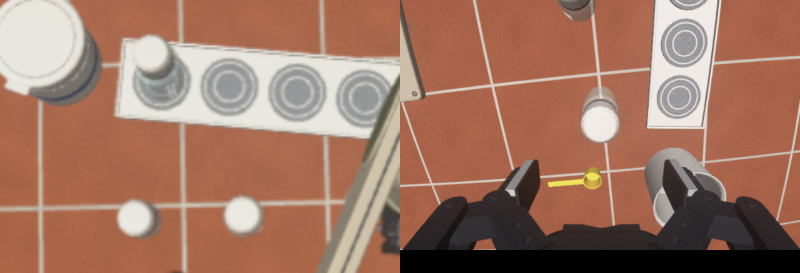

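The top view shows 240 standing on pad 1, with its cap at about crop (154,54). I'll measure that properly. The wrist view shows the 180 cap at (319,197), as predicted.

```bash
python3 - <<'E'
from h import *
t=snap('top');im=t['pixels']
x0,y0=245,110
c=cv2.resize(im[y0:y0+60,x0:x0+60],None,fx=8,fy=8,interpolation=cv2.INTER_CUBIC)
for z,col,R in((190,(0,0,255),18),(184,(255,0,0),24),(10,(0,255,0),41)):
    th=np.linspace(0,2*np.pi,60);P=np.c_[625.4+R*np.cos(th),128.1+R*np.sin(th),th*0+z]
    cv2.polylines(c,[((proj(t,P)-[x0,y0]+.5)*8).astype(int)],True,col,1)
cv2.imwrite('pics/m3.png',c)
E
```

```text
(no output)
```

View pics/m3.png

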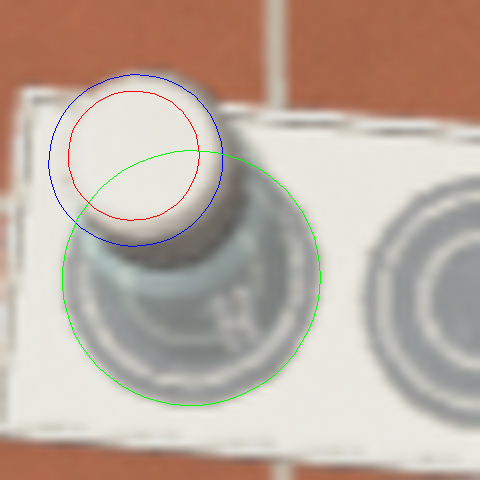

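Pad 1's circle matches the overlay. The cap is at most about 3 mm off towards -y, well inside the 12 mm tolerance. Grasping the 180 bottle next.

Request:
{"op": "step_arm", "data": {
  "delta_pos": [
    [-0.005, -0.007, -0.1],
    [0, 0, -0.15],
    [0, 0, -0.15],
    [0, 0, -0.15],
    [0, 0, -0.1],
    [0, 0, -0.065],
    [0, 0, 0],
    [0, 0, 0]
  ],
  "spin": [0, 0, 0, 0, 0, 0, 0, 0]
}}

```text
time: 11.52
tool_pos: [449.5, -148.7, 110.0]
tcp_rot: [179.9, 0.0, 84.2]
ft_force: [0.2, -0.0, -0.5]
finger_gap: 85.3
grip_force: 0.0
```

Request:
{"op": "step_arm", "data": {
  "delta_pos": [
    [0, 0, 0],
    [0, 0, 0],
    [0, 0, 0],
    [0, 0, 0],
    [0, 0, 0],
    [0, 0, 0],
    [0, 0, 0],
    [0, 0, 0]
  ],
  "spin": [0, 0, 0, 0, 0, 0, 0, 0],
  "gripper": -1,
  "squeeze": 35
}}

```text
time: 12.52
tool_pos: [449.4, -148.7, 110.1]
tcp_rot: [179.9, 0.0, 84.2]
ft_force: [-1.9, 0.1, 5.9]
finger_gap: 47.6
grip_force: 36.0
```

Request:
{"op": "step_arm", "data": {
  "delta_pos": [
    [0, 0, 0.05],
    [0, 0, 0.1],
    [0, 0, 0.1],
    [0, 0, 0.05],
    [0, 0, 0],
    [0, 0, 0]
  ],
  "spin": [0, 0, 0, 0, 0, 0]
}}

```text
time: 13.28
tool_pos: [448.5, -148.2, 168.4]
tcp_rot: [-179.9, -0.0, 84.2]
ft_force: [-0.6, -0.2, -1.7]
finger_gap: 47.3
grip_force: 36.4
```

Request:
{"op": "step_arm", "data": {
  "delta_pos": [
    [0.06, 0.07, 0],
    [0.13, 0.14, 0],
    [0.15, 0.165, 0],
    [0.15, 0.165, 0],
    [0.15, 0.165, 0],
    [0.13, 0.14, 0],
    [0.064, 0.07, 0],
    [0, 0, 0]
  ],
  "spin": [0, 0, 0, 0, 0, 0, 0, 0]
}}

```text
time: 14.28
tool_pos: [616.0, 36.7, 168.0]
tcp_rot: [-179.9, -0.0, 84.4]
ft_force: [0.0, -0.8, -1.0]
finger_gap: 47.2
grip_force: 36.7
```

Request:
{"op": "step_arm", "data": {
  "delta_pos": [
    [0, 0, 0],
    [0, 0, 0]
  ],
  "spin": [0, 0]
}}

```text
time: 14.52
tool_pos: [615.3, 34.0, 169.1]
tcp_rot: [-180.0, 0.0, 84.2]
ft_force: [-0.8, 0.5, -1.0]
finger_gap: 47.5
grip_force: 36.7
```

Request:
{"op": "step_arm", "data": {
  "delta_pos": [
    [0, 0, -0.05],
    [0, 0, -0.08],
    [0, 0, -0.05],
    [0, 0, -0.03],
    [0, 0, -0.015],
    [0, 0, -0.01],
    [0, 0, 0],
    [0, 0, 0]
  ],
  "spin": [0, 0, 0, 0, 0, 0, 0, 0]
}}

```text
time: 15.52
tool_pos: [616.1, 34.6, 122.7]
tcp_rot: [180.0, -0.0, 84.2]
ft_force: [-0.6, 0.1, -1.2]
finger_gap: 47.5
grip_force: 36.7
```

Request:
{"op": "step_arm", "data": {
  "delta_pos": [
    [0, 0, -0.005],
    [0, 0, -0.005],
    [0, 0, -0.005],
    [0, 0, 0],
    [0, 0, 0]
  ],
  "spin": [0, 0, 0, 0, 0]
}}

```text
time: 16.15
tool_pos: [616.0, 34.6, 120.2]
tcp_rot: [180.0, -0.0, 84.2]
ft_force: [-2.4, -0.2, 5.0]
finger_gap: 47.1
grip_force: 37.4
```

Request:
{"op": "step_arm", "data": {
  "delta_pos": [
    [0, 0, 0],
    [0, 0, 0],
    [0, 0, 0],
    [0, 0, 0],
    [0, 0, 0],
    [0, 0, 0]
  ],
  "spin": [0, 0, 0, 0, 0, 0],
  "gripper": 1
}}

```text
time: 16.9
tool_pos: [615.8, 34.6, 119.3]
tcp_rot: [-180.0, -0.0, 84.2]
ft_force: [0.0, 0.2, -0.2]
finger_gap: 85.6
grip_force: 0.0
```

Request:
{"op": "step_arm", "data": {
  "delta_pos": [
    [0, 0, 0.1],
    [0, 0, 0.15],
    [0, 0, 0.15],
    [0, 0, 0.15],
    [0, 0, 0],
    [0, 0, 0]
  ],
  "spin": [0, 0, 0, 0, 0, 0]
}}

```text
time: 17.65
tool_pos: [615.8, 34.6, 229.5]
tcp_rot: [180.0, 0.0, 84.2]
ft_force: [-0.9, -0.3, -0.4]
finger_gap: 85.6
grip_force: 0.0
```

Request:
{"op": "step_arm", "data": {
  "delta_pos": [
    [-0.08, -0.01, 0],
    [-0.16, -0.01, 0],
    [-0.2, -0.02, 0],
    [-0.2, -0.02, 0],
    [-0.16, -0.01, 0],
    [-0.125, -0.01, 0],
    [0, 0, 0],
    [0, 0, 0]
  ],
  "spin": [0, 0, 0, 0, 0, 0, 0, 0]
}}

```text
time: 18.65
tool_pos: [431.1, 18.6, 228.8]
tcp_rot: [-180.0, -0.0, 84.2]
ft_force: [0.3, 0.0, 0.4]
finger_gap: 85.3
grip_force: 0.0
```

```bash
python3 - <<'E'
from h import *
t=snap('top');w=snap('wrist')
a=cv2.resize(t['pixels'][100:250,180:400],(400,273));b=cv2.resize(w['pixels'],(400,250))
c=np.zeros((273,800,3),np.uint8);c[:,:400]=a;c[:250,400:]=b;cv2.imwrite('pics/m4.png',c)
print('wrist pred',proj(w,[[431,20,132]]).round(1), r.sense()['tool_pos'])
print((proj(t,[[615.2,33.7,166]])-[180,100])*400/220)
hs=cv2.cvtColor(w['pixels'],cv2.COLOR_BGR2HSV);m=((hs[...,1]<40)&(hs[...,2]>215)).astype(np.uint8)
n,l,st,ce=cv2.connectedComponentsWithStats(m)
for i in range(1,n):
    if st[i][4]>800: print(st[i],ce[i],ray(w,ce[i],132)[0].round(1))
E
```

```text
wrist pred [[321.7 196.2]] [431.26396916  18.58832106 228.93525843]
[[226.5074863   63.14501412]]
[ 272    0   57   31 1376] [299.88081395  12.71366279] [429.5 143.3 132. ]
[ 428    0  115  307 9604] [476.63900458 148.64743857] [544.   44.2 132. ]
[ 571  127   58   65 2922] [599.79739904 158.34668036] [639.5  28.6 132. ]
[ 292  167   56   56 2476] [320.0638126  194.24151858] [429.9  21.6 132. ]
```

View pics/m4.png

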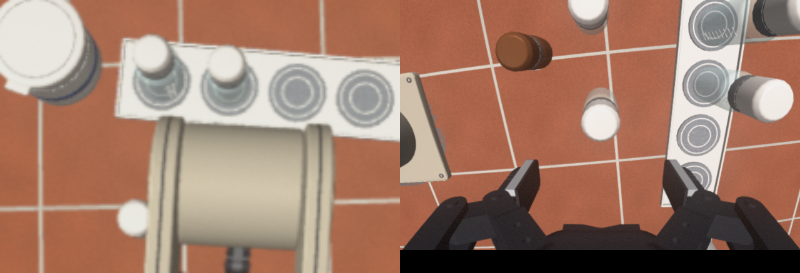

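The top view shows the 180 cap at crop (227,62), as predicted for pad 2. The wrist view shows the 120 cap at (320,194), centred. Next is the 120 bottle.

Request:
{"op": "step_arm", "data": {
  "delta_pos": [
    [-0.003, 0.004, -0.1],
    [0, 0, -0.15],
    [0, 0, -0.15],
    [0, 0, -0.15],
    [0, 0, -0.1],
    [0, 0, -0.065],
    [0, 0, 0],
    [0, 0, 0]
  ],
  "spin": [0, 0, 0, 0, 0, 0, 0, 0]
}}

```text
time: 19.75
tool_pos: [431.0, 19.3, 87.2]
tcp_rot: [179.9, -0.0, 84.2]
ft_force: [0.4, 0.0, 0.5]
finger_gap: 85.5
grip_force: 0.0
```

Request:
{"op": "step_arm", "data": {
  "delta_pos": [
    [0, 0, 0],
    [0, 0, 0],
    [0, 0, 0],
    [0, 0, 0],
    [0, 0, 0],
    [0, 0, 0],
    [0, 0, 0],
    [0, 0, 0]
  ],
  "spin": [0, 0, 0, 0, 0, 0, 0, 0],
  "gripper": -1,
  "squeeze": 35
}}

```text
time: 20.75
tool_pos: [430.7, 19.3, 87.0]
tcp_rot: [179.9, -0.0, 84.2]
ft_force: [-1.3, -0.0, 6.0]
finger_gap: 47.0
grip_force: 36.6
```

Request:
{"op": "step_arm", "data": {
  "delta_pos": [
    [0, 0, 0.05],
    [0, 0, 0.1],
    [0, 0, 0.1],
    [0, 0, 0.05],
    [0, 0, 0],
    [0, 0, 0]
  ],
  "spin": [0, 0, 0, 0, 0, 0]
}}

```text
time: 21.5
tool_pos: [429.7, 19.4, 145.4]
tcp_rot: [-179.9, 0.0, 84.2]
ft_force: [0.2, -0.4, -0.4]
finger_gap: 46.9
grip_force: 36.4
```

Request:
{"op": "step_arm", "data": {
  "delta_pos": [
    [0.06, -0.05, 0],
    [0.13, -0.08, 0],
    [0.17, -0.08, 0],
    [0.17, -0.07, 0],
    [0.17, -0.06, 0],
    [0.12, -0.04, 0],
    [0.055, -0.021, 0],
    [0, 0, 0]
  ],
  "spin": [0, 0, 0, 0, 0, 0, 0, 0]
}}

```text
time: 22.5
tool_pos: [605.2, -61.3, 145.4]
tcp_rot: [-179.9, -0.0, 84.2]
ft_force: [1.2, -0.0, -0.9]
finger_gap: 47.1
grip_force: 36.6
```

Request:
{"op": "step_arm", "data": {
  "delta_pos": [
    [0, 0, 0],
    [0, 0, 0]
  ],
  "spin": [0, 0]
}}

```text
time: 22.75
tool_pos: [604.7, -60.5, 146.4]
tcp_rot: [-180.0, -0.0, 84.3]
ft_force: [-0.3, 1.0, -0.7]
finger_gap: 46.7
grip_force: 36.6
```

Request:
{"op": "step_arm", "data": {
  "delta_pos": [
    [0, 0, -0.05],
    [0, 0, -0.08],
    [0, 0, -0.05],
    [0, 0, -0.03],
    [0, 0, -0.015],
    [0, 0, -0.01],
    [0, 0, 0],
    [0, 0, 0]
  ],
  "spin": [0, 0, 0, 0, 0, 0, 0, 0]
}}

```text
time: 23.75
tool_pos: [605.5, -60.9, 99.7]
tcp_rot: [180.0, 0.0, 84.2]
ft_force: [-0.1, 0.3, -2.0]
finger_gap: 47.0
grip_force: 36.6
```

Request:
{"op": "step_arm", "data": {
  "delta_pos": [
    [0, 0, -0.005],
    [0, 0, -0.005],
    [0, 0, -0.005],
    [0, 0, 0],
    [0, 0, 0]
  ],
  "spin": [0, 0, 0, 0, 0]
}}

```text
time: 24.38
tool_pos: [605.3, -60.9, 97.1]
tcp_rot: [180.0, 0.0, 84.2]
ft_force: [-3.5, 1.0, 4.1]
finger_gap: 47.0
grip_force: 37.3
```

Request:
{"op": "step_arm", "data": {
  "delta_pos": [
    [0, 0, 0],
    [0, 0, 0],
    [0, 0, 0],
    [0, 0, 0],
    [0, 0, 0],
    [0, 0, 0]
  ],
  "spin": [0, 0, 0, 0, 0, 0],
  "gripper": 1
}}

```text
time: 25.12
tool_pos: [605.2, -60.9, 96.3]
tcp_rot: [180.0, 0.0, 84.2]
ft_force: [0.0, 0.3, -0.5]
finger_gap: 85.5
grip_force: 0.0
```

Request:
{"op": "step_arm", "data": {
  "delta_pos": [
    [0, 0, 0.1],
    [0, 0, 0.15],
    [0, 0, 0.15],
    [0, 0, 0.15],
    [0, 0, 0.1],
    [0, 0, 0],
    [0, 0, 0]
  ],
  "spin": [0, 0, 0, 0, 0, 0, 0]
}}

```text
time: 26.0
tool_pos: [604.7, -60.7, 225.1]
tcp_rot: [-179.9, -0.0, 84.2]
ft_force: [-0.2, 0.4, -0.4]
finger_gap: 85.7
grip_force: 0.0
```

Request:
{"op": "step_arm", "data": {
  "delta_pos": [
    [-0.07, 0.085, 0],
    [-0.14, 0.17, 0],
    [-0.16, 0.2, 0],
    [-0.16, 0.2, 0],
    [-0.16, 0.2, 0],
    [-0.12, 0.15, 0],
    [-0.065, 0.08, 0],
    [0, 0, 0]
  ],
  "spin": [0, 0, 0, 0, 0, 0, 0, 0]
}}

```text
time: 27.0
tool_pos: [428.8, 156.9, 224.8]
tcp_rot: [-179.9, 0.0, 84.4]
ft_force: [-0.1, -0.7, -0.7]
finger_gap: 85.4
grip_force: 0.0
```

Request:
{"op": "step_arm", "data": {
  "delta_pos": [
    [0, 0, 0],
    [0, 0, 0]
  ],
  "spin": [0, 0]
}}

```text
time: 27.25
tool_pos: [430.5, 155.5, 225.8]
tcp_rot: [-180.0, 0.0, 84.2]
ft_force: [-0.2, 0.1, 0.7]
finger_gap: 85.7
grip_force: 0.0
```

```bash
python3 - <<'E'
from h import *
t=snap('top');w=snap('wrist')
a=cv2.resize(t['pixels'][100:250,180:400],(400,273));b=cv2.resize(w['pixels'],(400,250))
c=np.zeros((273,800,3),np.uint8);c[:,:400]=a;c[:250,400:]=b;cv2.imwrite('pics/m5.png',c)
print('wrist pred',proj(w,[[431,156,108]]).round(1), r.sense()['tool_pos'])
print((proj(t,[[605,-60.8,142]])-[180,100])*400/220)
hs=cv2.cvtColor(w['pixels'],cv2.COLOR_BGR2HSV);m=((hs[...,1]<40)&(hs[...,2]>215)).astype(np.uint8)
n,l,st,ce=cv2.connectedComponentsWithStats(m)
for i in range(1,n):
    if st[i][4]>800: print(st[i],ce[i],ray(w,ce[i],108)[0].round(1))
E
```

```text
wrist pred [[322.8 189.3]] [430.52889243 155.54693746 226.01932775]
[[302.48518178  73.50251486]]
[ 585    0   55   93 1919] [608.14486712  44.37936425] [654.3 246.7 108. ]
[ 610    0   30   70 1531] [626.99934683  27.29784455] [669.4 258.4 108. ]
[ 442  116  116  182 5570] [489.57917415 175.96894075] [563.7 153.6 108. ]
[ 294  159   53   53 2168] [320.45756458 185.18035055] [429.5 159.5 108. ]
[ 606  206   34   66 1767] [625.16694963 239.67062818] [692.7  83.1 108. ]
```

View pics/m5.png

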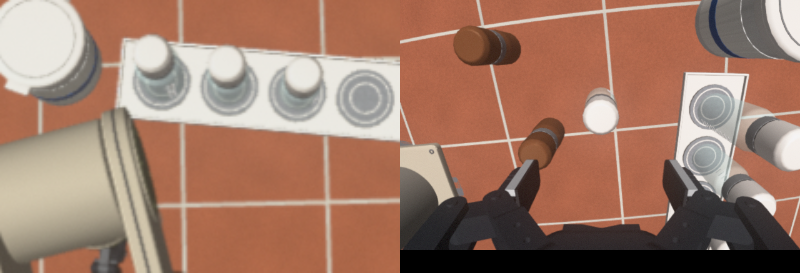

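The 120 cap is at crop (301,71), matching pad 3. The 60 cap is at wrist (320,185), giving y of about 157.5. The brown bottle at about (338,107) is clear of the fingers. Grasping the 60 bottle.

Request:
{"op": "step_arm", "data": {
  "delta_pos": [
    [0, 0.01, -0.1],
    [0, 0, -0.15],
    [0, 0, -0.15],
    [0, 0, -0.15],
    [0, 0, -0.15],
    [0, 0, -0.08],
    [0, 0, -0.03],
    [0, 0, 0]
  ],
  "spin": [0, 0, 0, 0, 0, 0, 0, 0]
}}

```text
time: 28.35
tool_pos: [430.6, 158.2, 64.7]
tcp_rot: [180.0, -0.0, 84.2]
ft_force: [0.5, 0.2, -0.3]
finger_gap: 85.3
grip_force: 0.0
```

Request:
{"op": "step_arm", "data": {
  "delta_pos": [
    [0, 0, 0],
    [0, 0, 0],
    [0, 0, 0],
    [0, 0, 0],
    [0, 0, 0],
    [0, 0, 0],
    [0, 0, 0],
    [0, 0, 0]
  ],
  "spin": [0, 0, 0, 0, 0, 0, 0, 0],
  "gripper": -1,
  "squeeze": 35
}}

```text
time: 29.35
tool_pos: [430.9, 158.4, 65.3]
tcp_rot: [179.9, -0.0, 84.2]
ft_force: [-2.1, -0.5, 5.8]
finger_gap: 47.1
grip_force: 35.8
```

Request:
{"op": "step_arm", "data": {
  "delta_pos": [
    [0, 0, 0.05],
    [0, 0, 0.1],
    [0, 0, 0.1],
    [0, 0, 0.05],
    [0, 0, 0],
    [0, 0, 0]
  ],
  "spin": [0, 0, 0, 0, 0, 0]
}}

```text
time: 30.1
tool_pos: [429.7, 158.0, 123.5]
tcp_rot: [-179.9, 0.0, 84.2]
ft_force: [-0.3, -0.5, -0.9]
finger_gap: 46.9
grip_force: 36.4
```

Request:
{"op": "step_arm", "data": {
  "delta_pos": [
    [0, -0.08, 0],
    [0, -0.18, 0],
    [0, -0.24, 0],
    [0, -0.24, 0],
    [0.05, -0.24, 0],
    [0.1, -0.24, 0],
    [0.15, -0.22, 0],
    [0.1, -0.125, 0]
  ],
  "spin": [0, 0, 0, 0, 0, 0, 0, 0]
}}

```text
time: 31.1
tool_pos: [510.1, -158.0, 123.6]
tcp_rot: [-180.0, 0.0, 84.1]
ft_force: [0.4, 0.9, -1.0]
finger_gap: 46.9
grip_force: 36.5
```

Request:
{"op": "step_arm", "data": {
  "delta_pos": [
    [0.1, 0, 0],
    [0.15, 0, 0],
    [0.12, 0, 0],
    [0.055, 0, 0],
    [0, 0, 0],
    [0, 0, 0],
    [0, 0, 0]
  ],
  "spin": [0, 0, 0, 0, 0, 0, 0]
}}

```text
time: 31.98
tool_pos: [594.5, -154.9, 124.3]
tcp_rot: [-180.0, 0.0, 84.2]
ft_force: [0.6, -0.2, -1.3]
finger_gap: 47.1
grip_force: 36.5
```

Request:
{"op": "step_arm", "data": {
  "delta_pos": [
    [0, 0, -0.05],
    [0, 0, -0.08],
    [0, 0, -0.05],
    [0, 0, -0.03],
    [0, 0, -0.015],
    [0, 0, -0.01],
    [0, 0, 0],
    [0, 0, 0]
  ],
  "spin": [0, 0, 0, 0, 0, 0, 0, 0]
}}

```text
time: 32.98
tool_pos: [595.5, -154.9, 77.7]
tcp_rot: [180.0, 0.0, 84.2]
ft_force: [0.1, -1.2, -1.6]
finger_gap: 47.3
grip_force: 36.6
```

Contact is expected at about 75.

Request:
{"op": "step_arm", "data": {
  "delta_pos": [
    [0, 0, -0.005],
    [0, 0, -0.005],
    [0, 0, -0.005],
    [0, 0, 0],
    [0, 0, 0]
  ],
  "spin": [0, 0, 0, 0, 0]
}}

```text
time: 33.6
tool_pos: [595.4, -155.0, 75.4]
tcp_rot: [180.0, 0.0, 84.2]
ft_force: [-4.0, 1.0, 6.2]
finger_gap: 47.2
grip_force: 37.5
```

Request:
{"op": "step_arm", "data": {
  "delta_pos": [
    [0, 0, 0],
    [0, 0, 0],
    [0, 0, 0],
    [0, 0, 0],
    [0, 0, 0],
    [0, 0, 0]
  ],
  "spin": [0, 0, 0, 0, 0, 0],
  "gripper": 1
}}

```text
time: 34.35
tool_pos: [595.2, -154.8, 74.3]
tcp_rot: [-180.0, -0.0, 84.2]
ft_force: [-0.5, 0.7, -0.2]
finger_gap: 85.4
grip_force: 0.0
```

Request:
{"op": "step_arm", "data": {
  "delta_pos": [
    [0, 0, 0.1],
    [0, 0, 0.15],
    [0, 0, 0.15],
    [0, 0, 0.15],
    [0, 0, 0.15],
    [0, 0, 0.15],
    [-0.1, 0, 0.1],
    [-0.15, 0, 0]
  ],
  "spin": [0, 0, 0, 0, 0, 0, 0, 0]
}}

```text
time: 35.35
tool_pos: [546.2, -155.2, 268.7]
tcp_rot: [179.7, 0.1, 84.3]
ft_force: [0.2, -0.1, -0.8]
finger_gap: 85.0
grip_force: 0.0
```

Request:
{"op": "step_arm", "data": {
  "delta_pos": [
    [-0.2, 0, 0],
    [-0.2, 0, 0],
    [-0.2, 0, 0],
    [0, 0, 0],
    [0, 0, 0]
  ],
  "spin": [0, 0, 0, 0, 0]
}}

```text
time: 35.98
tool_pos: [425.8, -155.1, 265.8]
tcp_rot: [179.9, 0.0, 84.2]
ft_force: [-0.1, -0.3, 1.1]
finger_gap: 85.2
grip_force: 0.0
```

```bash
python3 - <<'E'
from h import *
t=snap('top');s=snap('side')
a=cv2.resize(t['pixels'][90:240,180:400],None,fx=1.8,fy=1.8);b=cv2.resize(s['pixels'][80:300,290:480],None,fx=2,fy=2)
def circ(im,c,x0,y0,f):
    for (x,y),h in zip([(625.4,128.1),(615.2,33.7),(605,-60.8),(594.8,-155.2)],(180,156,132,108)):
        th=np.linspace(0,2*np.pi,40);P=np.c_[x+24*np.cos(th),y+24*np.sin(th),th*0+h+4]
        cv2.polylines(im,[((proj(c,P)-[x0,y0])*f).astype(int)],True,(0,0,255),1)
circ(a,t,180,90,1.8);circ(b,s,290,80,2)
c=np.zeros((440,790,3),np.uint8);c[:a.shape[0],:a.shape[1]]=a;c[:b.shape[0],400:400+b.shape[1]]=b;cv2.imwrite('pics/m6.png',c)
E
```

```text
(no output)
```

View pics/m6.png

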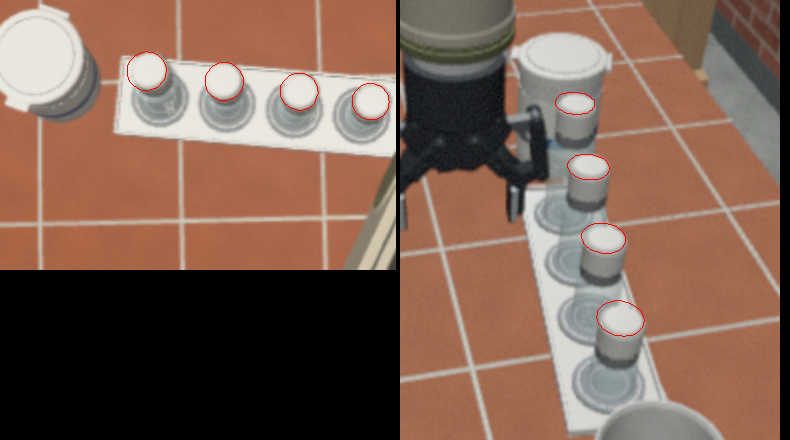

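All four bottles stand upright on their pads in order. Their caps match the predicted circles in both views within a few mm.

```bash
python3 -c "
from h import r
print(r.hand_in())"
```

```text
the job is handed in; nothing more can be done
None
```

I handed the job in at about 36 s of the 104 s limit: all four bottles stand upright on their pads, 240, 180, 120, 60 from the tub outward, each within a few mm of centre in the last camera check; the judge returned no verdict.

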